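Clip the long stick hand shower into its parking clip

TASK

Two chrome stick hand showers lie on grey rests. Take the longer one and push it straight down past the blue sprung jaw into the parking clip on the white base, either way round and centred lengthwise, until it lies fully home in both forks and the jaw has snapped shut over it, then let go. Leave the shorter stick on its rest and do not disturb the other bathroom things.

Things in the scene. Friction and masses are not known exactly. Their poses are not given: they have to be found in the camera images.
- long_stick: the longer chrome stick hand shower: a round rod 24 mm across, 190 mm long, about 0.24 kg, black trim at its +x end and brass trim at the other. Origin at its middle, on its axis; x along the rod. It lies level on one of the two grey rests, its axis 45 mm above the counter
- short_stick: its look-alike, 24 mm in diameter but 130 mm long (too short to reach the jaw's two noses). Origin at its middle on its axis, x along the rod; lies level on the other rest, axis 45 mm above the counter. To be left there
- rest_a: grey fixed rest under the long stick: base 130 x 60 x 8 mm with two vee saddles 46 mm either side of the middle (12 mm thick, tops 45 mm high), open between them. Origin under its centre, x along the stick. Same shape as rest_b
- rest_b: the same rest, under the short stick
- dock: fixed parking clip: white base 180 x 90 x 10 mm, two steel forks 14 mm thick, 55 mm either side of the middle along x, open between them. Slots 28 mm wide, floor 43 mm above the counter; prongs on the -y side 84 mm high (flared outward above, to 97 mm), on the +y side 60 mm. Origin under the base's centre; x along the clipped rod, z up
- dock_seat (a point): where the middle of the stick's axis lies when it is fully home: 55 mm above the counter over the centre of the base, same axes as the dock
- jaw (a joint): angle of the blue sprung jaw: 0 shut, where the spring holds it, growing to 0.6 as it swings out to the dock's +y on a low shaft along the dock's x (20 mm to +y of the middle, 20 mm above the counter). A stick pushed down opens it to about 0.2 with some 10 to 15 N, then it snaps back over the stick
- jaw_nose (a point): lower tip of the jaw's noses, midway between them: when shut 3 mm to +y of the slot's middle, 68 mm above the counter. The two noses are 10 mm thick, 75 mm either side of the middle along the dock's x; their sloping faces rise from here to 94 mm above the counter, 18 mm to +y
- jar: small amber glass jar with white cap, 36 mm across, 55 mm tall, between the stations; origin under its centre
- nail_brush: wooden nail brush, 85 x 32 x 26 mm, between the stations; origin under its centre
- soap: green bar of soap, 85 x 55 x 26 mm, in a white dish at the far edge; origin under its centre
- wrench: steel wrench 170 mm long, lying at the far edge; origin under its middle
- shampoo: white bottle, 66 mm across, 190 mm tall, on the left; origin under its centre
- conditioner: blue bottle, 60 mm across, 170 mm tall, on the left; origin under its centre
- mug: blue mug, 80 mm across, 95 mm tall, on the right; origin under its centre
Mind the look-alikes: they are no part of the job. What is shaped like the dock but green or turquoise is not meant.

How it is judged:
On the way:
1. the long stick, above its seat in the clip, pushes the sprung jaw open (value of joint jaw above 0.08 rad and horizontal distance between long_stick and dock_seat below 0.03 m and z of long_stick in the frame of dock_seat above 0.006 m).
At the end, for the whole second after the job is handed in: The long stick lies at rest in both forks of the clip: its middle within 20 mm of the seat lengthwise, 5 mm sideways and 4 mm in height, its axis within 0.06 rad of the clip's, the jaw shut over it (below 0.06 rad), let go; the short stick still within 20 mm of where it lay on its rest (x of long_stick in the frame of dock_seat between -0.02 and 0.02 m and y of long_stick in the frame of dock_seat between -0.005 and 0.005 m and z of long_stick in the frame of dock_seat between -0.004 and 0.004 m and angle between the x axis of long_stick and the x axis of dock, either way round below 0.06 rad and value of joint jaw below 0.06 rad and linear speed of long_stick below 0.02 m/s and distance of short_stick from where it was at the start of the episode below 0.02 m); the robot touches nothing.
It fails at once if the short stick is moved off its place (more than 30 mm) (distance of short_stick from where it was at the start of the episode above 0.03 m).
It fails at once if another bathroom thing is shifted or knocked over (more than 40 mm, or tipped more than 0.6 rad) (distance of any of jar, nail_brush, soap, wrench, shampoo, conditioner, mug from where it was at the start of the episode above 0.04 m or angle between any of jar, nail_brush, soap, wrench, shampoo, conditioner, mug's own z axis and vertical above 0.6 rad).
It also fails if it takes over 50 s, if anything falls off the work surface, if the arm or the gripper's body presses on something with over 40 N, if the wrist force passes 120 N, or if a joint passes its speed limit or range.

ROBOT

A 6-joint arm with a two-finger parallel gripper is mounted at the origin on the work surface. World frame = base frame: x ahead of the robot, y to its left, z up, the work surface at z = 0. Lengths are in m, angles in rad, forces in N, time in s.
With the tool pointing down it reaches from about 0.3 to 0.775 m from the base axis. Payload 14.6 kg.
Tool frame: the origin (TCP) lies midway between the tips of the shut fingers; the grasp point (between the pads) lies 19 mm behind it (ctrl.pinch_z is the z of the grasp point in the tool frame, in m); z points along the fingers, y is the line along which they close (so a half turn about z gives the same grasp; the last joint's range is limited). The gripper opens to 94 mm and grips with 3 to 60 N. Pads are 16 mm wide; open, the fingers measure 119 mm over their backs; the gripper's body (75 mm by 177 mm) begins 78 mm behind the grasp point.
Start: joints at [-0.067, 0.3, 1.521, -0, 1.321, -0.067], TCP at [0.55, -0, 0.205] pointing down, gripper open.
Joint ranges: [-3.03, 3.03], [-0.79, 2.21], [0.23, 2.52], [-1.04, 4.18], [0, 3.07], [-2.55, 2.55]. Speed limits (rad/s): [2.22, 2.22, 2.57, 3.14, 3.14, 3.14].

INTERFACE

Orientations are given as [roll, pitch, yaw] about the fixed x, y, z axes, in that order (R = Rz(yaw) Ry(pitch) Rx(roll)).
In Python, from station import ctrl, camera, ticket gives the robot as it stands. The module is installed in compiled form; this text tells all that it offers.
- The arm moves only by the shell command python3 -m inch 'ROWS' [FORCE]. ROWS is text: rows parted by semicolons, each of 7 numbers parted by spaces: the opening, from -1 (shut) to 1 (fully open), then the shift along the tool's x, y, z in units of 0.03 m (1.0 is 0.03 m), then the turn, a rotation vector about the tool's x, y, z in units of 10 degrees (1.0 is 10 degrees). In form: grip dx dy dz rx ry rz; .... A call has 1 to 10 rows; each row shifts and turns the commanded pose from where the row before left it, along the tool's axes as they then stand; what a row does not reach is not made up. A row lasts 1/8 s, in which the tool goes at most 62.5 mm and 10.7 degrees, less where a joint would pass 70% of its speed; a pose out of reach is approached as far as the arm can. A call with a number of a shift or a turn outside -1 to 1 is refused whole. A call with a gripper value outside its range is refused whole. The fingers move at their own pace and stop on an object; FORCE is the grip in N (left out, the last holds). Time passes only in rows, so rows that do not move let the fingers close. It gives the time, the measured TCP pose, the force, the opening and the grip force at its end, in the units of the state.
- ctrl.get_obs(): the state, without advancing time (a new reading comes with each control period).
- camera(name): name is "scene" or "side" or "wrist"; returns a dict with "img" (420x560x3 uint8, blue, green, red), "range_z" (420x560 float32, m along the optical axis (not along the pixel's ray), 0 where there is no reading), "intrinsics" (3x3 intrinsics, pixels), "view" (4x4, takes a point from world to camera coordinates). Camera axes: x right, y down, z forward; pixel columns grow to the right and rows downward; lengths in m; the calibration is good to about 2 mm. A picture is of the moment at which its call begins.
- ticket.hand_in(): hands the job in; it is judged then, once.
The state is a dict: "time_s": time; "qpos": joint angles; "joint_vel": joint speeds; "tau": joint torques, N m; "ee_pos": TCP position; "eef_rot": TCP orientation; "force": force on the tool from outside, world axes, zero at the start; "moment": the same for the moment, N m; "grip_width": finger opening in m; "grip_force": force on a finger pad.
Only numpy, scipy, OpenCV 4.12 (cv2) and the standard library are available. Lean on these libraries where they do the work, as an engineer would, in place of code of your own. Each camera call takes 0.05 s, during which the arm holds its last target. There are 200 camera calls.

## Working session

There is one attempt and no reset: what is moved stays moved. The work goes in short steps, Python scripts to look and compute and a shell command to move; the robot and the scene stay as the last step left them, time stands still between calls to the robot, and variables do not carry over. Pictures are saved under pics/ and viewed, at most 10 in all, crops included, and the job is handed in when it is done.

```bash
mkdir -p pics; python3 - <<'E'
from station import ctrl,camera
import cv2,numpy as np
o=ctrl.get_obs();print(o['time_s'],o['ee_pos'],o['eef_rot'],o['grip_width'],ctrl.pinch_z)
for n in("scene","side"):
    c=camera(n);cv2.imwrite(f'pics/{n}0.png',c['img']);np.savez(f'{n}0.npz',**c);print(n,c['intrinsics'].tolist(),c['view'].round(3).tolist())
E
```

```text
0.0 [5.49731723e-01 2.27432969e-05 2.04877486e-01] [-3.14040879e+00 -7.92787054e-05  1.57084654e+00] 0.0939375359971363 -0.0188
scene [[493.26984934951975, 0.0, 282.86390388854943], [0.0, 493.26984934951975, 201.48127149103937], [0.0, 0.0, 1.0]] [[0.769, 0.639, -0.009, -0.42], [0.524, -0.638, -0.564, -0.272], [-0.366, 0.429, -0.826, 1.544], [0.0, 0.0, 0.0, 1.0]]
side [[535.2099681932885, 0.0, 280.39365543368984], [0.0, 535.2099681932885, 210.68321229287338], [0.0, 0.0, 1.0]] [[0.983, -0.184, -0.004, -0.561], [-0.095, -0.491, -0.866, 0.103], [0.157, 0.851, -0.5, 1.488], [0.0, 0.0, 0.0, 1.0]]
```

View pics/scene0.png

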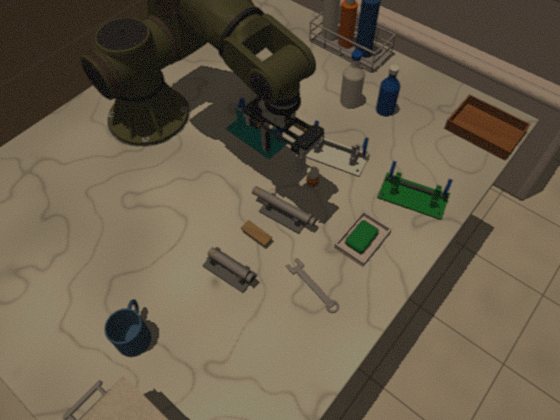

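View pics/side0.png

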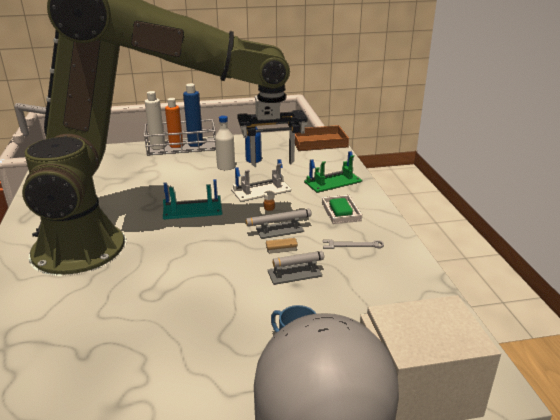

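Scene view: long stick at about (284,207), short one at (231,266), white dock partly hidden by the gripper at (338,158); turquoise and green decoys at (262,140) and (414,197). In the side view: long stick at (279,221), short at (298,259), white dock at (261,187).

```bash
cat > h.py <<'E'
import numpy as np,cv2
def cloud(c):
    z=c['range_z'];v,u=np.indices(z.shape);K=c['intrinsics']
    p=np.stack([(u-K[0,2])*z/K[0,0],(v-K[1,2])*z/K[1,1],z],-1)
    V=c['view'];w=(p-V[:3,3])@V[:3,:3];w[z==0]=np.nan
    return w
def ray(c,uv,h):
    V=c['view'];d=np.linalg.inv(c['intrinsics'])@[uv[0],uv[1],1]@V[:3,:3];o=-V[:3,:3].T@V[:3,3]
    return o+d*(h-o[2])/d[2]
E
python3 - <<'E'
from h import *
from station import camera
for n,b in(("scene",{'long':(284,207),'short':(231,266),'dock':(345,163)}),("side",{'long':(279,221),'short':(298,259),'dock':(261,187)})):
    c=np.load(n+'0.npz');w=cloud(c)
    for k,(u,v) in b.items():
        s=w[v-32:v+32,u-42:u+42].reshape(-1,3);ctr=ray(c,(u,v),.05)
        print(n,k,ctr.round(3),end=' ')
        if k!='dock':
            s=s[(s[:,2]>.049)&(s[:,2]<.075)&(np.linalg.norm(s[:,:2]-ctr[:2],axis=1)<.12)]
            (a,d,ang)=cv2.minAreaRect(s[:,:2].astype(np.float32));print(len(s),np.round(a,4),np.round(d,4),round(ang,1),s[:,2].max().round(4),end='')
        print()
c=camera('wrist');np.savez('w0.npz',**c);cv2.imwrite('pics/w0.png',c['img']);V=c['view'];print((-V[:3,:3].T@V[:3,3]).round(3),V[:3,:3].round(2).tolist(),c['intrinsics'][0,0])
E
```

```text
scene long [ 0.571 -0.024  0.05 ] 499 [ 0.5635 -0.0204] [0.1911 0.025 ] 5.5 0.0611
scene short [ 0.581 -0.237  0.05 ] 438 [ 0.5742 -0.2336] [0.1328 0.0233] 5.0 0.0607
scene dock [0.608 0.196 0.05 ] 
side long [ 0.558 -0.047  0.05 ] 338 [ 0.5609 -0.021 ] [0.1891 0.0268] 6.5 0.0619
side short [ 0.572 -0.238  0.05 ] 321 [ 0.5732 -0.2343] [0.1308 0.0241] 5.3 0.0621
side dock [0.54  0.169 0.05 ] 
[0.55  0.084 0.383] [[1.0, -0.0, -0.0], [0.0, -0.96, 0.29], [-0.0, -0.29, -0.96]] 291.87578684990723
```

View pics/w0.png

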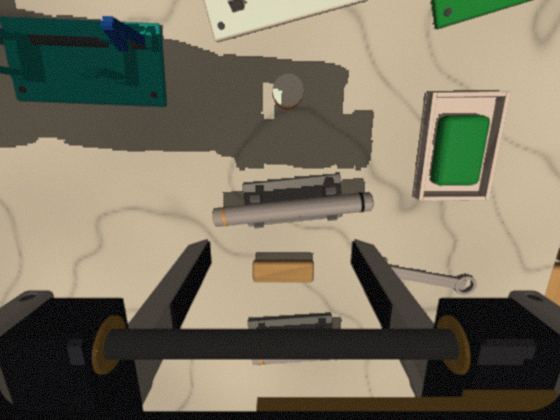

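The wrist view shows the long stick at (293,209), black end on the right, and only the near edge of the white dock at (290,15). I'll go above the dock, with the fingers turned across the stick.

```bash
python3 -m inch '1 1 0 -1 0 0 0; 1 1 0 -1 0 0 0; 1 1 0 0 0 0 0; 1 1 0 0 0 0 0; 1 0 0 0 0 0 1; 1 0 0 0 0 0 1; 1 0 0 0 0 0 1; 1 0 0 0 0 0 1; 1 0 0 0 0 0 1; 1 0 0 0 0 0 1' 30; python3 -m inch '1 0 0 0 0 0 1; 1 0 0 0 0 0 1; 1 0 0 0 0 0 0.4; 1 0 0 0 0 0 0; 1 0 0 0 0 0 0'
python3 - <<'E'
from h import *
from station import camera,ctrl
o=ctrl.get_obs();print(o['qpos'])
c=camera('wrist');np.savez('w1.npz',**c);cv2.imwrite('pics/w1.png',c['img']);V=c['view'];print((-V[:3,:3].T@V[:3,3]).round(3),V[:3,:3].round(2).tolist())
w=cloud(np.load('scene0.npz'))
for n,(u,v) in {'sham':(352,95),'cond':(388,100)}.items():
    s=w[v-30:v+20,u-14:u+14].reshape(-1,3);s=s[(s[:,2]>.03)&(s[:,2]<.2)];print(n,np.nanpercentile(s,[5,50,95],axis=0).round(3).tolist())
E
```

```text
time_s: 1.4
ee_pos: [0.5499, 0.12, 0.2652]
eef_rot: [-3.141, 0.001, 0.518]
force: [-0.2, -0.1, 0.4]
grip_width: 0.0942
grip_force: 0.0
time_s: 2.02
ee_pos: [0.55, 0.12, 0.2653]
eef_rot: [3.142, 0.0, 0.106]
force: [0.7, 0.1, -1.0]
grip_width: 0.0942
grip_force: 0.0
[ 1.49745819e-01  2.91300127e-01  1.39356566e+00 -3.22851523e-05
  1.45694787e+00  1.61412947e+00]
[0.634 0.129 0.444] [[0.11, -0.99, 0.0], [-0.95, -0.1, 0.29], [-0.29, -0.03, -0.96]]
sham [[0.434, 0.411, 0.038], [0.466, 0.422, 0.1], [0.485, 0.449, 0.144]]
cond [[0.541, 0.452, 0.037], [0.568, 0.464, 0.098], [0.587, 0.485, 0.158]]
```

View pics/w1.png

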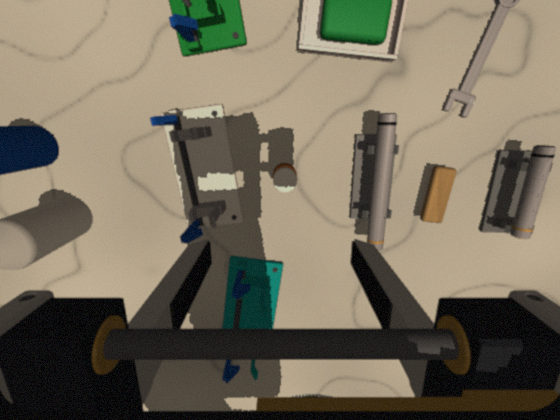

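The wrist view shows the white dock at (205,170), with forks at (193,132) and (207,212) and blue jaw noses on its +y (left) side at (165,120) and (192,231). The long stick is at (383,180) with its black end far, and the bottles are well clear on the left.

```bash
python3 - <<'E'
from h import *
for n in('w1','side0','scene0'):
    c=np.load(n+'.npz');w=cloud(c);hsv=cv2.cvtColor(c['img'],cv2.COLOR_BGR2HSV)
    reg=(abs(w[...,0]-.57)<.15)&(abs(w[...,1]-.18)<.13)
    if n=='w1':
        cr=slice(85,255);cc=slice(130,310)
        cv2.imwrite('pics/crop1.png',cv2.resize(c['img'][cr,cc],None,fx=3.5,fy=3.5,interpolation=cv2.INTER_CUBIC))
        hm=np.clip(w[cr,cc,2],0,.12)/.12*255;cv2.imwrite('pics/crop1z.png',cv2.resize(cv2.applyColorMap(np.nan_to_num(hm).astype(np.uint8),cv2.COLORMAP_JET),None,fx=3.5,fy=3.5,interpolation=cv2.INTER_NEAREST))
    blue=cv2.inRange(hsv,(100,130,30),(125,255,255))>0
    k,l,st,ce=cv2.connectedComponentsWithStats((blue&reg).astype(np.uint8))
    for i in range(1,k):
        if st[i,4]>12:
            p=w[l==i];print(n,'blue',st[i].tolist(),np.nanmedian(p,0).round(4),np.nanpercentile(p,[3,97],axis=0).round(3).tolist())
    # long stick
    s=w[(w[...,2]>.047)&(w[...,2]<.075)&(abs(w[...,0]-.562)<.12)&(abs(w[...,1]+.02)<.035)]
    a,d,g=cv2.minAreaRect(s[:,:2].astype(np.float32));print(n,'long',np.round(a,4),np.round(d,4),round(g,1),np.percentile(s[:,2],[50,95]).round(4))
    # base points
    b=reg&(w[...,2]>.005)&(w[...,2]<.016)&(hsv[...,1]<60)
    k,l,st,ce=cv2.connectedComponentsWithStats(b.astype(np.uint8));b=w[l==1+st[1:,4].argmax()];print('base',len(b),[np.round(x,4) for x in cv2.minAreaRect(b[:,:2].astype(np.float32))],np.median(b[:,2]))
E
```

```text
w1 blue [171, 24, 23, 17, 133] [0.7185 0.25   0.0715] [[0.717, 0.245, 0.032], [0.72, 0.254, 0.091]]
w1 blue [151, 115, 27, 10, 199] [0.62   0.266  0.0826] [[0.615, 0.257, 0.067], [0.625, 0.277, 0.093]]
w1 blue [182, 220, 20, 22, 237] [0.4767 0.2349 0.0759] [[0.471, 0.223, 0.03], [0.48, 0.241, 0.092]]
w1 long [ 0.5632 -0.0179] [0.1904 0.0231] 6.4 [0.0543 0.0565]
base 4129 [array([0.5536, 0.2229]), array([0.1795, 0.0634]), np.float64(13.6889)] 0.009038893985931435
side0 blue [236, 168, 3, 18, 38] [0.4713 0.2341 0.0724] [[0.468, 0.222, 0.033], [0.476, 0.244, 0.093]]
side0 long [ 0.5609 -0.021 ] [0.1891 0.0268] 6.5 [0.0542 0.0588]
base 531 [array([0.5512, 0.2267]), array([0.1843, 0.0922]), np.float64(10.7074)] 0.010789582867764621
scene0 blue [364, 138, 3, 16, 24] [0.6214 0.2666 0.0791] [[0.618, 0.259, 0.034], [0.625, 0.274, 0.092]]
scene0 long [ 0.5639 -0.0238] [0.1912 0.0352] 7.7 [0.0539 0.0583]
base 30 [array([0.6264, 0.2221]), array([0.0278, 0.0232]), np.float64(21.3172)] 0.0101794507257613
```

View pics/crop1.png

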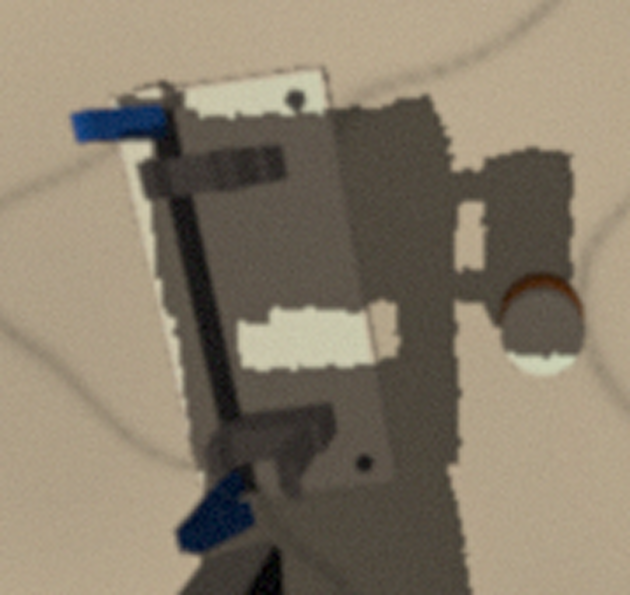

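View pics/crop1z.png

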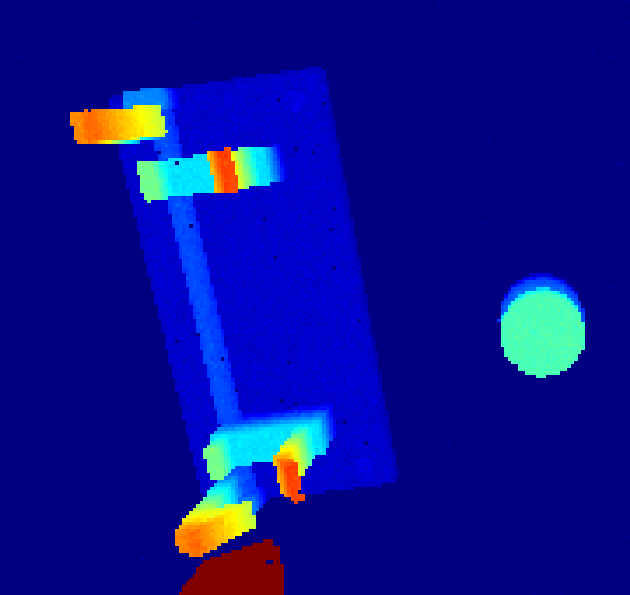

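The crop and its height map show the dock clearly. The base spans roughly (120..395, 70..490), the two forks are at (210,172) and (270,440), their tall -y prongs are red at (222,170) and (288,475), and the noses are at (118,125) and (215,525).

```bash
python3 - <<'E'
from h import *
c=np.load('w1.npz');w=cloud(c)[85:228,130:262].reshape(-1,3);w=w[~np.isnan(w[:,0])]
b=w[(w[:,2]>.0045)&(w[:,2]<.1)]
b=b[(b[:,2]<.016)]
r=cv2.minAreaRect(b[:,:2].astype(np.float32));print('base',r)
ctr=np.array(r[0]);
for lab,lo,hi in(('floor',.038,.048),('short prong',.056,.064),('tall prong',.078,.098),('mid',.064,.072)):
    s=w[(w[:,2]>lo)&(w[:,2]<hi)]
    for yaw in np.deg2rad([12.5]):
        R=np.array([[np.cos(yaw),np.sin(yaw)],[-np.sin(yaw),np.cos(yaw)]]);d=(s[:,:2]-ctr)@R.T
        for sg in(-1,1):
            m=(d[:,0]*sg>0);print(lab,sg,m.sum(),np.percentile(d[m],[3,50,97],axis=0).round(4).tolist(),np.median(s[m,2]).round(4) if m.any() else '')
from scipy.spatial import cKDTree
E
```

```text
base ((0.5504130721092224, 0.23611611127853394), (0.1795046478509903, 0.09054836630821228), 13.603287696838379)
floor -1 237 [[-0.0717, -0.0238], [-0.0538, 0.0017], [-0.0479, 0.0207]] 0.042
floor 1 196 [[0.0484, -0.0216], [0.055, 0.0055], [0.0617, 0.0155]] 0.0423
short prong -1 71 [[-0.0697, -0.0212], [-0.0539, 0.0138], [-0.0477, 0.0186]] 0.0589
short prong 1 80 [[0.0485, -0.0192], [0.0548, 0.0165], [0.0618, 0.021]] 0.0587
tall prong -1 74 [[-0.0608, -0.0272], [-0.0532, -0.0218], [-0.0473, -0.0162]] 0.0931
tall prong 1 246 [[0.0499, -0.0244], [0.0719, 0.0144], [0.0789, 0.0269]] 0.089
mid -1 21 [[-0.0598, -0.0215], [-0.0511, -0.0211], [-0.0476, -0.0162]] 0.0681
mid 1 50 [[0.0501, -0.0192], [0.0709, 0.0052], [0.0793, 0.0117]] 0.069
```

Dock: centre (0.5504, 0.2361), yaw 13.6°. The base fits as 179.5×90.5 mm, and the heights agree with the text. Long stick: (0.563,−0.019), yaw 6.4°, axis about 45 mm up. Moving over the stick and checking again.

```bash
python3 -m inch '0.3 0 1 0 0 0 0; 0.3 0 1 0 0 0 0; 0.3 0 1 0 0 0 0; 0.3 0 1 1 0 0 0; 0.3 -0.05 0.65 1 0 0 0; 0.3 0 0 1 0 0 0; 0.3 0 0 0.8 0 0 0; 0.3 0 0 0 0 0 0; 0.3 0 0 0 0 0 0'
python3 - <<'E'
from h import *
from station import camera,ctrl
o=ctrl.get_obs();print(o['ee_pos'],o['eef_rot'])
c=camera('wrist');np.savez('w2.npz',**c);cv2.imwrite('pics/w2.png',c['img']);w=cloud(c)
s=w[(w[...,2]>.047)&(w[...,2]<.075)&(abs(w[...,0]-.562)<.12)&(abs(w[...,1]+.02)<.035)]
print(len(s),[np.round(x,4) for x in cv2.minAreaRect(s[:,:2].astype(np.float32))],np.percentile(s[:,2],[50,95,99]).round(4))
E
```

```text
time_s: 3.2
ee_pos: [0.5636, -0.0189, 0.1526]
eef_rot: [3.141, -0.001, 0.105]
force: [0.4, -0.7, 0.3]
grip_width: 0.0612
grip_force: 0.0
[ 0.56355162 -0.01885981  0.15259997] [ 3.14132143e+00 -1.33511653e-03  1.05300613e-01]
4099 [array([ 0.563 , -0.0184]), array([0.1907, 0.0233]), np.float64(6.1753)] [0.0543 0.0564 0.057 ]
```

View pics/w2.png

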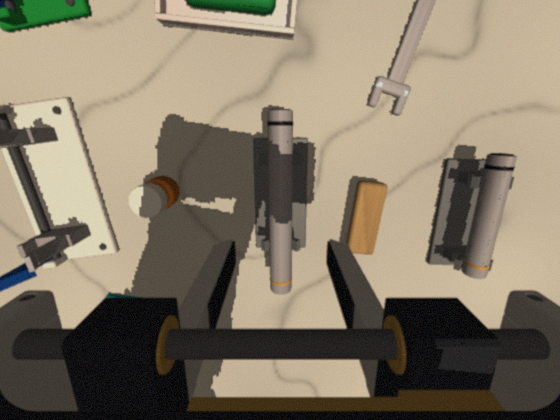

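The stick at (280,200) is centred between the fingers and aligned, and the jar and brush are clear of them. Going down and gripping.

```bash
python3 -m inch '0.3 0 0 1 0 0 0; 0.3 0 0 1 0 0 0; 0.3 0 0 1 0 0 0; 0.3 0 0 0.8 0 0 0; 0.3 0 0 0.42 0 0 0; 0.3 0 0 0 0 0 0; -1 0 0 0 0 0 0; -1 0 0 0 0 0 0; -1 0 0 0 0 0 0; -1 0 0 0 0 0 0' 55;  python3 -m inch '-1 0 0 0 0 0 0; -1 0 0 -1 0 0 0; -1 0 0 -1 0 0 0;-1 0 0 -1 0 0 0;-1 0 0 -1 0 0 0; -1 0 0 0 0 0 0; -1 0 0 0 0 0 0'
```

```text
time_s: 4.5
ee_pos: [0.5632, -0.0189, 0.0251]
eef_rot: [3.142, -0.0, 0.105]
force: [-0.6, 3.1, 1.6]
grip_width: 0.0249
grip_force: 2.2
time_s: 5.38
ee_pos: [0.5625, -0.0189, 0.1433]
eef_rot: [-3.141, 0.002, 0.105]
force: [0.3, 0.3, -2.8]
grip_width: 0.0225
grip_force: 55.0
```

```bash
python3 -m inch '-1 0 -0.5 0 0 0 0; -1 0 -1 0 0 0 0; -1 0 -1 0 0 0 0; -1 0 -1 0 0 0 0; -1 0 -1 0 0 0 0; -1 0 -1 0 0 0 0; -1 0 -1 0 0 0 0; -1 0 -1 0 0 0 0; -1 0.49 -1 0 0 0 0; -1 0 0 0 0 0 -0.76'; python3 -m inch '-1 0 0 0 0 0 0; -1 0 0 0 0 0 0; -1 0 0 0 0 0 0'
python3 - <<'E'
from h import *
from station import camera,ctrl
o=ctrl.get_obs();t=o['ee_pos'];yaw=np.deg2rad(13.6)
c=camera('wrist');np.savez('w3.npz',**c);w=cloud(c);cv2.imwrite('pics/w3.png',c['img'])
R=np.array([[np.cos(yaw),np.sin(yaw)],[-np.sin(yaw),np.cos(yaw)]])
d=w.copy();d[...,:2]=(w[...,:2]-[.5504,.2361])@R.T
g=(abs(d[...,0])<.12)&(abs(d[...,1])<.06)
rod=w[g&(d[...,2]>.155)&(d[...,2]<.18)&(abs(d[...,1])<.03)]
if len(rod)>5: print('rod',len(rod),[np.round(x,4) for x in cv2.minAreaRect(rod[:,:2].astype(np.float32))],np.percentile(rod[:,2],[50,97]))
print('tcp in dock',R@(t[:2]-[.5504,.2361]),t,o['eef_rot'])
for lab,lo,hi in(('base',.005,.015),('floor',.038,.047),('short',.056,.063),('tall',.08,.098)):
    for sg in(-1,1):
        p=d[g&(d[...,2]>lo)&(d[...,2]<hi)&(d[...,0]*sg>0)&(abs(d[...,0])<(.1 if lab=='base' else .068))]
        if len(p):print(lab,sg,len(p),np.percentile(p,[2,50,98],axis=0).round(4).tolist())
E
```

```text
time_s: 6.62
ee_pos: [0.5503, 0.2389, 0.1434]
eef_rot: [-3.141, 0.002, 0.242]
force: [-0.4, -0.2, -2.5]
grip_width: 0.023
grip_force: 55.0
time_s: 7.0
ee_pos: [0.5509, 0.2361, 0.1447]
eef_rot: [3.142, 0.0, 0.235]
force: [0.5, -0.8, -2.7]
grip_width: 0.0228
grip_force: 55.0
rod 11717 [array([0.5517, 0.2351]), array([0.1911, 0.047 ]), np.float64(20.2003)] [0.17385938 0.17628183]
tcp in dock [ 0.0005259  -0.00013735] [0.55094346 0.23609016 0.14474983] [3.14158556e+00 1.82049010e-04 2.35432969e-01]
base -1 1451 [[-0.0505, -0.0439, 0.007], [-0.0244, -0.0247, 0.009], [-0.001, 0.0438, 0.0104]]
base 1 2707 [[0.0016, -0.0439, 0.007], [0.0446, -0.0249, 0.009], [0.0884, 0.044, 0.0108]]
floor 1 34 [[0.0495, -0.0228, 0.0401], [0.0577, 0.0219, 0.0418], [0.0618, 0.0231, 0.0433]]
short 1 2 [[0.0492, 0.0199, 0.0584], [0.0496, 0.0199, 0.0585], [0.0501, 0.0199, 0.0585]]
tall -1 3 [[-0.0617, -0.018, 0.0885], [-0.0598, -0.018, 0.0887], [-0.0595, -0.0179, 0.0898]]
tall 1 196 [[0.0482, -0.0258, 0.0887], [0.0557, -0.0216, 0.0956], [0.0619, -0.0183, 0.0979]]
```

View pics/w3.png

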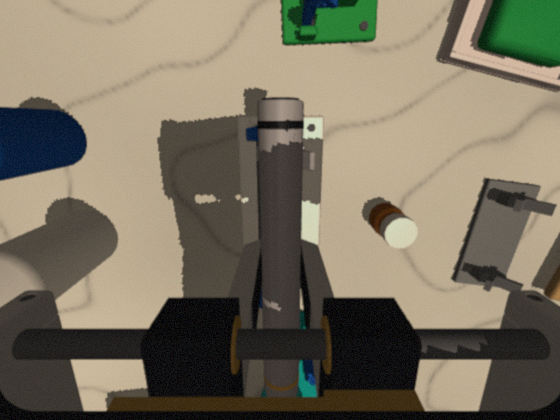

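The rod (281,200) hangs aligned over the dock, and the base edges are symmetric at ±44 mm, so the offset is under 1 mm. Lowering now.

```bash
python3 -m inch '-1 0 0 1 0 0 0; -1 0 0 0.7 0 0 0; -1 0 0 0 0 0 0; -1 0 0 0.2 0 0 0; -1 0 0 0.2 0 0 0; -1 0 0 0.2 0 0 0; -1 0 0 0 0 0 0' 60; python3 -m inch '-1 0 0 0.2 0 0 0; -1 0 0 0.2 0 0 0; -1 0 0 0.2 0 0 0; -1 0 0 0 0 0 0'
```

```text
time_s: 7.92
ee_pos: [0.5508, 0.2362, 0.0754]
eef_rot: [3.142, 0.001, 0.237]
force: [-0.6, 0.4, -2.4]
grip_width: 0.0228
grip_force: 60.0
time_s: 8.43
ee_pos: [0.5517, 0.2359, 0.0579]
eef_rot: [3.141, -0.001, 0.237]
force: [4.0, -2.4, 0.4]
grip_width: 0.0229
grip_force: 60.0
```

```bash
python3 -m inch '-1 0 0 0.2 0 0 0; -1 0 0 0.15 0 0 0; -1 0 0 0 0 0 0'; python3 -m inch '-1 0 0 0.15 0 0 0; -1 0 0 0.15 0 0 0; -1 0 0 0 0 0 0'
python3 -c "
from station import camera;import cv2
for n in('side','wrist'):
    i=camera(n)['img']; cv2.imwrite('pics/%s4.png'%n,cv2.resize(i[130:230,180:330],None,fx=5,fy=5,interpolation=2) if n=='side' else i)"
```

```text
time_s: 8.8
ee_pos: [0.5506, 0.236, 0.0464]
eef_rot: [3.141, 0.001, 0.237]
force: [2.2, -2.5, -6.4]
grip_width: 0.0225
grip_force: 60.0
time_s: 9.18
ee_pos: [0.5505, 0.2363, 0.0374]
eef_rot: [-3.141, 0.001, 0.237]
force: [0.6, -0.4, -9.7]
grip_width: 0.0233
grip_force: 60.0
```

View pics/side4.png

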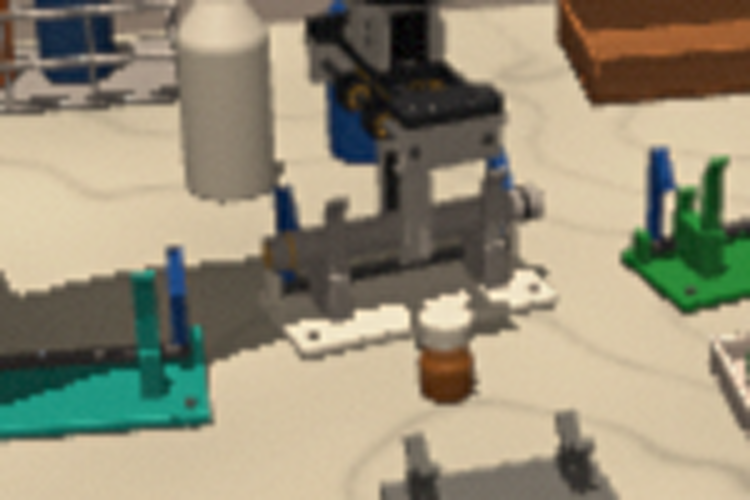

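The side crop shows the rod in the slots between both forks with the noses over it. Pressing the last few mm down to feel the floor.

```bash
python3 -m inch '-1 0 0 0.05 0 0 0; -1 0 0 0 0 0 0'; python3 -m inch '-1 0 0 0.05 0 0 0; -1 0 0 0 0 0 0'
python3 - <<'E'
from h import *
from station import camera
yaw=np.deg2rad(13.6);R=np.array([[np.cos(yaw),np.sin(yaw)],[-np.sin(yaw),np.cos(yaw)]])
c=camera('wrist');w=cloud(c);d=w.copy();d[...,:2]=(w[...,:2]-[.5504,.2361])@R.T
p=d[(abs(d[...,1])<.014)&(d[...,0]>.025)&(d[...,0]<.12)&(d[...,2]>.055)&(d[...,2]<.075)]
print(len(p),np.percentile(p,[2,50,98],axis=0).round(4).tolist())
hsv=cv2.cvtColor(c['img'],cv2.COLOR_BGR2HSV);b=d[(cv2.inRange(hsv,(100,130,30),(125,255,255))>0)&(abs(d[...,0]-.075)<.02)&(abs(d[...,1])<.05)]
print('nose',len(b),b[b[:,1].argsort()[:5]].round(4).tolist(),b[b[:,2].argmax()])
E
```

```text
time_s: 9.52
ee_pos: [0.551, 0.2363, 0.0369]
eef_rot: [-3.142, 0.0, 0.237]
force: [0.3, -1.2, -6.8]
grip_width: 0.0229
grip_force: 60.0
time_s: 9.78
ee_pos: [0.5513, 0.2365, 0.0357]
eef_rot: [-3.141, -0.001, 0.237]
force: [-0.4, -0.5, -3.1]
grip_width: 0.0228
grip_force: 60.0
5888 [[0.0269, -0.0114, 0.0566], [0.0631, -0.0003, 0.065], [0.0949, 0.0113, 0.0718]]
nose 1381 [[0.0788, 0.0035, 0.0688], [0.0783, 0.0035, 0.0683], [0.0792, 0.0035, 0.068], [0.0764, 0.0035, 0.0685], [0.0755, 0.0035, 0.0686]] [0.07805309 0.01929833 0.09418772]
```

The jaw is shut, with its nose tip at y=3.5 mm, z=68 mm. The rod end is at x=+95 mm, so it's centred. One more small press, then release.

```bash
python3 -m inch '-1 0 0 0.04 0 0 0; -1 0 0 0 0 0 0'; python3 -m inch '-1 0 0 0.03 0 0 0; -1 0 0 0 0 0 0; -0.25 0 0 0 0 0 0; -0.25 0 0 0 0 0 0;  -0.25 0 0 0 0 0 0; -0.25 0 0 0 0 0 0'
```

```text
time_s: 10.07
ee_pos: [0.5514, 0.2365, 0.035]
eef_rot: [-3.141, -0.001, 0.237]
force: [-1.5, -0.8, 5.5]
grip_width: 0.0226
grip_force: 60.0
time_s: 10.82
ee_pos: [0.551, 0.2363, 0.0331]
eef_rot: [-3.142, 0.0, 0.237]
force: [-0.0, -0.7, -0.3]
grip_width: 0.0352
grip_force: 0.0
```

```bash
python3 -m inch '-0.25 0 0 -0.5 0 0 0; -0.25 0 0 -1 0 0 0; -0.25 0 0 -1 0 0 0; -0.25 0 0 -1 0 0 0; -0.25 0 0 -1 0 0 0; -0.25 0 0 -1 0 0 0; -0.25 -1 0 -1 0 0 0; -0.25 -1 0 0 0 0 0; -0.25 0 0 0 0 0 0; -0.25 0 0 0 0 0 0'
python3 - <<'E'
from h import *
from station import camera
yaw=np.deg2rad(13.6);R=np.array([[np.cos(yaw),np.sin(yaw)],[-np.sin(yaw),np.cos(yaw)]])
c=camera('wrist');cv2.imwrite('pics/w5.png',c['img']);w=cloud(c);d=w.copy();d[...,:2]=(w[...,:2]-[.5504,.2361])@R.T
for lo,hi in((-.1,-.03),(-.03,.03),(.03,.1)):
    p=d[(abs(d[...,1])<.0135)&(d[...,0]>lo)&(d[...,0]<hi)&(d[...,2]>.055)&(d[...,2]<.0685)]
    if len(p):print(len(p),np.percentile(p,[2,50,98],axis=0).round(4).tolist())
hsv=cv2.cvtColor(c['img'],cv2.COLOR_BGR2HSV);b=d[(cv2.inRange(hsv,(100,130,30),(125,255,255))>0)&(abs(abs(d[...,0])-.075)<.02)&(abs(d[...,1])<.05)]
print('nose',len(b),b[b[:,1].argsort()[:3]].round(4).tolist())
c=camera('scene');w=cloud(c);s=w[(w[...,2]>.049)&(w[...,2]<.075)&(abs(w[...,0]-.574)<.08)&(abs(w[...,1]+.234)<.05)];print('short',cv2.minAreaRect(s[:,:2].astype(np.float32)))
E
```

```text
time_s: 12.08
ee_pos: [0.4932, 0.2222, 0.2288]
eef_rot: [-3.142, -0.001, 0.237]
force: [0.4, -0.2, 0.3]
grip_width: 0.0353
grip_force: 0.0
908 [[-0.0927, -0.0115, 0.0556], [-0.0582, -0.0008, 0.0643], [-0.0311, 0.0113, 0.0671]]
1053 [[-0.0284, -0.0114, 0.0562], [0.0009, 0.0004, 0.0642], [0.0285, 0.011, 0.0667]]
1280 [[0.0316, -0.0109, 0.0563], [0.0625, -0.0008, 0.0643], [0.0946, 0.0114, 0.0672]]
nose 552 [[-0.0656, -0.0179, 0.2579], [-0.0667, -0.0179, 0.2459], [-0.0663, -0.0179, 0.2523]]
short ((0.574874222278595, -0.23298677802085876), (0.13123100996017456, 0.024861324578523636), 4.15239143371582)
```

View pics/w5.png

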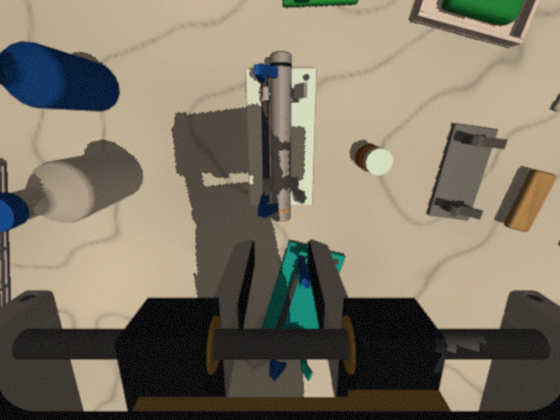

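The rod (282,135) lies in the white dock with both blue noses (264,70) and (267,205) over it. Its top is at 67 mm, so the axis is at 55 mm: level, centred and let go. The gripper is clear.

```bash
python3 -c "
from station import ticket;print(ticket.hand_in())"
```

```text
the job is handed in; nothing more can be done
None
```

I pushed the long stick down into the white parking clip and let go; in my last measurements it lay level and centred with its axis at about 55 mm and the jaw closed over it, the short stick had not moved, and I handed the job in at about 12 s (no verdict was returned).

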